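# Build up the specimen holder on the hardness tester's micrometer stage

## Robot

A 7-joint arm with a two-finger parallel gripper is mounted at the origin on the work surface. World frame = base frame: x ahead of the robot, y to its left, z up, the work surface at z = 0. Lengths are in m, angles in rad, forces in N, time in s.
With the tool pointing down it reaches from about 0.425 to 0.825 m from the base axis. Payload 3.6 kg.
Tool frame: the origin (TCP) lies where the fingers leave the gripper's body, on its centre line; the fingertips stand 73 mm ahead of it and the grasp point (between the pads) lies 54 mm ahead of it; z points along the fingers, y is the line along which they close (so a half turn about z gives the same grasp; the last joint's range is limited). The gripper opens to 85 mm and grips with 20 to 120 N. Pads are 22 mm wide; open, the fingers measure 114 mm over their backs; the gripper's body (76 mm by 85 mm) begins 54 mm behind the grasp point. The pads swing forward as they close: fully open they stand 13 mm farther back than shut.
Start: joints at [-1.282, 0.615, -0.013, 1.423, 0.008, 1.103, -0.04], TCP at [0.201, 0.618, 0.304] pointing down, gripper open.
Joint ranges: [-3.12, 3.12], [-0.3, 2.06], [-1.34, 1.32], [0.26, 2.42], [-1.36, 4.5], [0.01, 1.98], [-2.84, 2.84]. Speed limits (rad/s): [2.79, 2.79, 3.14, 3.14, 3.14, 3.14, 3.14].

## Interface

Orientations are given as a unit quaternion [x, y, z, w].
In Python, from station import arm, snapshot, camera_info, ticket gives the robot as it stands. Calls block until the motion is done:
- arm.movep(position, orientation): joint-space move of the TCP to a pose.
- arm.line_to(position, velocity=0.15, ori=None): straight line of the TCP; ori=None keeps the orientation; velocity is the mean speed in m/s.
- arm.move_j(angles): joint-space move.
- arm.move_gripper(opening, effort=None): opening from 0.0 (shut) to 1.0 (fully open); effort is the grip in N (None keeps the last); returns when the fingers have stopped.
- arm.pause(seconds).
- arm.ik(position, orientation): joint angles nearest the present ones, or None.
- snapshot(name): name is "scene" or "top" or "wrist"; returns the picture (420x560x3 uint8, blue, green, red); there is no depth.
- camera_info(name): a dict with "fx", "fy", "cx", "cy" (pixels), "R" (3x3) and "t" (3): a world point X has camera coordinates R X + t; the wrist camera has in their place "T_tool_cam" (4x4, takes a point from camera to tool coordinates, whose origin is the TCP and whose axes are the flange's). Camera axes: x right, y down, z forward; pixel columns grow to the right and rows downward; lengths in m; the calibration is good to about 2 mm. A picture is of the moment at which its call begins: read the wrist's pose just before it. camera_info takes no time and is no camera call.
A pose or a line that the arm cannot do raises arm.MotionError and nothing moves.
- ticket.finish_job(): hands the job in; it is judged then, once.
Readings, each from a call of its own:
- arm.read_time(): time.
- arm.read_joint_positions(): joint angles.
- arm.read_dq(): joint speeds.
- arm.read_effort(): joint torques, N m.
- arm.read_tool_pos(): TCP position.
- arm.read_eef_rot(): TCP orientation.
- arm.read_ft_force(): force on the tool from outside, world axes, zero at the start.
- arm.read_wrist_torque(): the same for the moment, N m.
- arm.read_opening(): opening from 0.0 (shut) to 1.0 (fully open).
- arm.read_finger_force(): force on a finger pad.
Only numpy, scipy, OpenCV 4.12 (cv2) and the standard library are available. Lean on these libraries where they do the work, as an engineer would, in place of code of your own. Each camera call takes 0.05 s, during which the arm holds its last target. There are 200 camera calls.

## Task

Build up the specimen holder in the middle of the metal micrometer stage, from the bottom up, one part at a time: first the brass riser on the marked circle, then the black cup into the riser's recess, then the green sample upright in the cup with its metal face up, and last the orange collar over the sample so that it lies flat on the cup's rim. Leave the other samples, the steel block and the jar where they are.

Things in the scene. Friction and masses are not known exactly. Their poses are not given: they have to be found in the camera images.
- stage_top (a point): Centre of the top face of the micrometer stage: a fixed aluminium cross-slide, 110 x 110 mm, top face 50 mm above the table, with a thin black circle of 77 mm diameter drawn about this point. z up. Two silver micrometer heads (17 mm thick, axis 22 mm above the table) stick out of its +x and +y sides to 135 mm from the centre. It stands at the left or at the right of the table.
- riser: Loose brass disc, 66 mm diameter, 30 mm high, with a shallow round recess in its top: recess 60 mm wide, 4 mm deep, rim 3 mm thick, so its floor is 26 mm above the underside. Origin at the centre of its underside, z up. About 0.35 kg.
- cup: Loose black round cup, open at the top, 50 mm outer diameter, 20 mm high; inside 40 mm wide, floor 6 mm above the underside (14 mm deep). Origin at the centre of its underside, z up. About 80 g.
- green_sample: Loose green resin cylinder (mounted metal sample), 32 mm diameter, 30 mm high, with a small bright metal rectangle on its top face. Origin at the centre of its underside, z up. About 50 g.
- collar: Loose orange flat ring, 58 mm outer and 40 mm inner diameter, 10 mm high. Origin at the centre of its underside, z up. About 60 g.
- blue_sample: Loose blue resin sample, same shape as the green one (32 mm diameter, 30 mm high); origin at the centre of its underside. Not to be moved.
- white_sample: Loose white resin sample, same shape as the green one; origin at the centre of its underside. Not to be moved.
- test_block: Loose square bright steel block, 50 x 50 x 14 mm; origin at the centre of its underside. Not to be moved.
- jar: Loose small amber jar with a red cap, 42 mm diameter, 45 mm high; origin at the centre of its underside. Not to be moved.
- rack: Fixed wooden block 110 x 110 x 18 mm with four grey finished samples in it, 30 mm high in all; origin at the centre of its underside. It stands on the other side of the table from the stage. Not part of the work.
Things that resemble listed ones, but are neither listed nor needed, are in the scene too. Of the things that look like the cup, the middle-sized one is meant.

How it is judged:
On the way, in this order (a step that is already met when the one before it is completed fails the run):
1. the brass riser stands on the stage, released (horizontal distance between riser and stage_top below 0.014 m and z of riser in the frame of stage_top between -0.004 and 0.004 m and contact force between the fingers and riser below 0.3 N and angle between riser's own z axis and vertical below 0.1 rad), for 0.2 s.
2. the black cup stands in the riser's recess, released (all of step 1 and horizontal distance between cup and riser below 0.008 m and z of cup in the frame of riser between 0.023 and 0.029 m and contact force between the fingers and cup below 0.3 N and angle between cup's own z axis and vertical below 0.1 rad), for 0.2 s.
3. the green sample stands in the cup, released (all of step 2 and horizontal distance between green_sample and cup below 0.007 m and z of green_sample in the frame of cup between 0.003 and 0.009 m and contact force between the fingers and green_sample below 0.3 N and angle between green_sample's own z axis and vertical below 0.1 rad), for 0.2 s.
4. the orange collar lies on the cup's rim around the sample, released (all of step 3 and horizontal distance between collar and green_sample below 0.007 m and horizontal distance between collar and cup below 0.01 m and z of collar in the frame of cup between 0.017 and 0.023 m and contact force between the fingers and collar below 0.3 N and angle between collar's own z axis and vertical below 0.1 rad), for 0.2 s.
At the end, for the whole second after the job is handed in: Riser flat on the stage within 14 mm of its centre; cup flat in the riser's recess (8 mm); green sample upright on the cup's floor (7 mm); collar flat on the cup's rim (7 mm from the sample's axis, 10 mm from the cup's); heights within 3 to 4 mm, tilts under 0.1 rad; released, at rest (all of step 4 and linear speed of each of riser, cup, green_sample, collar below 0.02 m/s); the robot touches nothing.
It fails at once if the blue sample is moved by more than 20 mm (distance of blue_sample from where it was at the start of the episode above 0.02 m).
It fails at once if the white sample is moved by more than 20 mm (distance of white_sample from where it was at the start of the episode above 0.02 m).
It fails at once if the test block is moved by more than 20 mm (distance of test_block from where it was at the start of the episode above 0.02 m).
It fails at once if the jar is moved by more than 20 mm (distance of jar from where it was at the start of the episode above 0.02 m).
It also fails if it takes over 120 s, if anything falls off the work surface, if the arm or the gripper's body presses on something with over 40 N, if the wrist force passes 120 N, or if a joint passes its speed limit or range.

## Working session

There is one attempt and no reset: what is moved stays moved. The work goes in short steps, each a Python script; the robot and the scene stay as the last script left them, time stands still between calls to the robot, and variables do not carry over. Pictures are saved under pics/ and viewed, at most 14 in all, crops included, and the job is handed in when it is done.

```bash
ls; mkdir -p pics
python3 - <<'E'
from station import arm,snapshot,camera_info
import cv2,numpy as np
for n in("scene","top"):
    cv2.imwrite(f"pics/{n}0.png",snapshot(n)); c=camera_info(n); print(n,c)
print(camera_info("wrist"),arm.read_eef_rot(),arm.read_time())
E
```

```text
pics
scene {'fx': 467.74724037159746, 'fy': 467.74724037159746, 'cx': 284.69652492899303, 'cy': 213.91093810186806, 'R': array([[ 0.33724286,  0.94136632,  0.00983348],
       [ 0.77910937, -0.27322081, -0.56421536],
       [-0.52844663,  0.19793896, -0.82556909]]), 't': array([-0.1457143 , -0.37632299,  1.25193777])}
top {'fx': 543.6157251916892, 'fy': 543.6157251916892, 'cx': 276.31361980479693, 'cy': 211.58434555645636, 'R': array([[-0.01271879, -0.99965173, -0.0231226 ],
       [-0.99746064,  0.0143047 , -0.06976857],
       [ 0.07007503,  0.02217651, -0.99729519]]), 't': array([2.57053003e-04, 4.92429626e-01, 1.16559827e+00])}
{'fx': 290.0872306429542, 'fy': 290.0872306429542, 'cx': 280.8362796916962, 'cy': 209.60745023889984, 'T_tool_cam': array([[-1.32578208e-03, -9.48594257e-01, -3.16491986e-01,
         8.11434048e-02],
       [ 9.99999117e-01, -1.23024961e-03, -5.01665746e-04,
         9.61395260e-04],
       [ 8.65131018e-05, -3.16492372e-01,  9.48595051e-01,
        -6.97281030e-02],
       [ 0.00000000e+00,  0.00000000e+00,  0.00000000e+00,
         1.00000000e+00]])} [ 1.56721241e-01  9.87642202e-01 -1.14125424e-03 -1.74210540e-04] 0.1
```

View pics/top0.png

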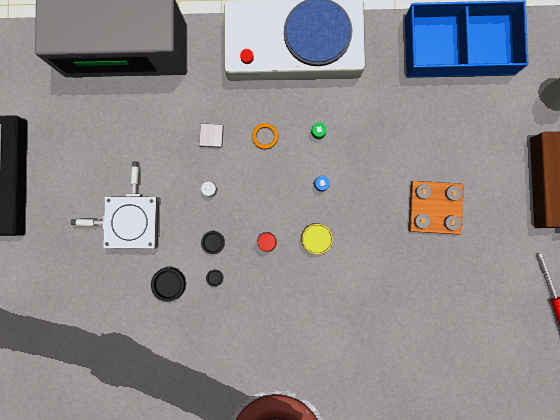

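View pics/scene0.png

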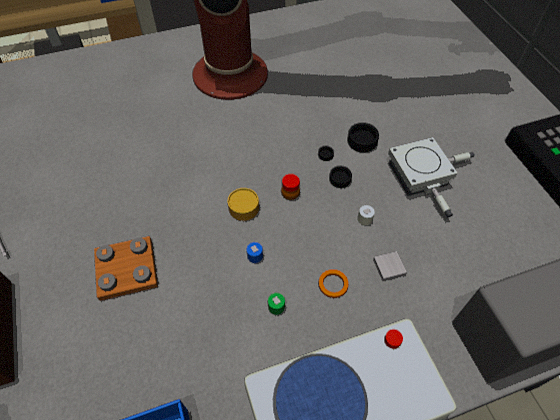

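```bash
cat > h.py <<'E'
from station import arm,snapshot,camera_info,ticket
import cv2,numpy as np
from scipy.spatial.transform import Rotation as Ro
def pose(name):
    "K..,camera->world R, centre"
    c=camera_info(name)
    if name=="wrist":
        T=c["T_tool_cam"]; R=Ro.from_quat(arm.read_eef_rot()).as_matrix()
        return c,R@T[:3,:3],R@T[:3,3]+np.array(arm.read_tool_pos())
    return c,c["R"].T,-c["R"].T@c["t"]
def ray(P,uv):
    c,R,C=P; d=R@np.array([(uv[0]-c["cx"])/c["fx"],(uv[1]-c["cy"])/c["fy"],1]); return C,d/np.linalg.norm(d)
def plane(P,uv,z):
    C,d=ray(P,uv); return C+d*(z-C[2])/d[2]
def tri(rs):
    A=sum(np.eye(3)-np.outer(d,d) for C,d in rs); b=sum((np.eye(3)-np.outer(d,d))@C for C,d in rs)
    X=np.linalg.solve(A,b); return X,max(np.linalg.norm(np.cross(X-C,d)) for C,d in rs)
def proj(P,X):
    c,R,C=P; p=R.T@(np.array(X)-C); return np.array([c["fx"]*p[0]/p[2]+c["cx"],c["fy"]*p[1]/p[2]+c["cy"]])
RNG=dict(riser=((20,110,90),(34,255,255)),green=((50,110,50),(80,255,255)),collar=((10,150,120),(19,255,255)),
 blue=((95,120,90),(125,255,255)),black=((0,0,0),(180,255,48)))
def blobs(im,name,amin=40):
    m=cv2.inRange(cv2.cvtColor(im,cv2.COLOR_BGR2HSV),*map(np.array,RNG[name]))
    cs,_=cv2.findContours(m,cv2.RETR_EXTERNAL,cv2.CHAIN_APPROX_NONE)
    return sorted([c for c in cs if cv2.contourArea(c)>amin],key=cv2.contourArea,reverse=True)
def cen(c):
    m=cv2.moments(c); return np.array([m["m10"]/m["m00"],m["m01"]/m["m00"]])
DOWN=[0,1,0,0]
def yaw(a): return (Ro.from_euler("z",a)*Ro.from_quat(DOWN)).as_quat()
E
python3 - <<'E'
from h import *
for n in("top","scene"):
    im=cv2.imread(f"pics/{n}0.png");P=pose(n)
    for k in RNG:
        for c in blobs(im,k)[:9]:
            if k=="collar" and not 300<cv2.contourArea(c)<1500: continue
            print(n,k,cen(c).round(1),cv2.contourArea(c),plane(P,cen(c),.012)[:2].round(3))
im=cv2.imread("pics/top0.png")
a=cv2.resize(im[180:310,90:230],None,fx=4,fy=4,interpolation=cv2.INTER_CUBIC)
cv2.imwrite("pics/crop1.png",a)
E
```

```text
top riser [316.7 238.6] 702.5 [ 0.433 -0.093]
top green [318.6 129.7] 154.0 [ 0.672 -0.102]
top green [105.9  62.4] 118.0 [0.834 0.372]
top collar [264.7 135.5] 487.0 [0.662 0.017]
top blue [469.   33.5] 7235.5 [ 0.882 -0.439]
top blue [317.5  30.2] 3009.5 [ 0.897 -0.104]
top blue [321.9 182.5] 150.5 [ 0.555 -0.107]
top black [126.2  59.8] 3349.5 [0.839 0.326]
top black [ 12.7 175.3] 2902.5 [0.582 0.578]
top black [537.6 181.3] 1014.0 [ 0.55  -0.574]
top black [168.6 283.8] 827.0 [0.339 0.23 ]
top black [212.7 242.3] 346.0 [0.428 0.133]
top black [214.4 277.4] 173.0 [0.351 0.13 ]
scene riser [242.6 200.3] 589.0 [ 0.422 -0.092]
scene green [275.9 301.7] 221.5 [ 0.666 -0.101]
scene collar [333.1 282.6] 580.5 [0.665 0.015]
scene blue [319.6 391.5] 4592.0 [ 0.842 -0.085]
scene blue [162.3 411.5] 219.5 [ 0.785 -0.338]
scene blue [254.2 249. ] 160.0 [ 0.545 -0.105]
scene black [523.1  36.5] 5860.0 [0.132 0.831]
scene black [214.4  27.7] 4182.0 [-0.193  0.009]
scene black [492.4 342. ] 3672.5 [0.867 0.236]
scene black [538.6 151.8] 2640.5 [0.516 0.597]
scene black [  7.6 332.1] 1614.5 [ 0.562 -0.57 ]
scene black [362.8 137.4] 703.5 [0.34 0.23]
scene black [57.7 44.7] 478.0 [-0.257 -0.421]
scene black [340.4 176.8] 366.0 [0.432 0.131]
scene black [220.1   5.2] 340.5 [-0.296  0.054]
```

View pics/crop1.png

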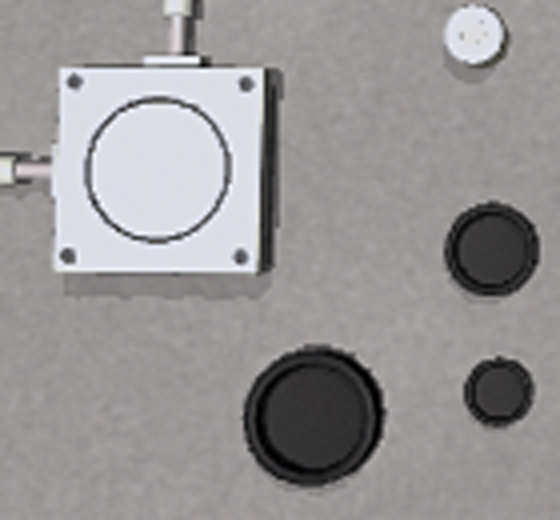

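The three black cup-like things are at top-view pixels (168,284), about 73 mm across, (213,242), about 49 mm, and (214,278), about 36 mm. The enlarged crop confirms that (213,242) is the middle-sized one, so it is the cup. There is one green sample with a bright patch, at (319,130); one brass disc, at (317,239); and one orange ring, at (265,136). Next I take close wrist views, two places per object.

Run:
```python
from h import *
import pickle
pts=dict(riser=(.43,-.093),cup=(.43,.132),stage=(.47,.31),collar=(.663,.016),green=(.67,-.102))
D={}
print(arm.read_time())
for k,(x,y) in pts.items():
    for i,dy in enumerate((-.04,.04)):
        x2=x+.015 if x<.6 else x-.0
        s=-1 if k in("cup","stage","green") else 1
        arm.movep([x2,y+s*dy,.24],DOWN); arm.pause(.15)
        P=pose("wrist"); im=snapshot("wrist"); D[k,i]=(P,im)
pickle.dump(D,open("D.pkl","wb")); print(arm.read_time(),arm.read_tool_pos())
rows=[]
for ks in (("riser","cup"),("collar","green")):
    rows.append(np.hstack([cv2.resize(D[k,0][1],(400,300)) for k in ks]))
cv2.imwrite("pics/w1.png",np.vstack(rows))
cv2.imwrite("pics/w2.png",D["stage",0][1])
```

```text
0.1
10.725 [ 0.67046912 -0.13932256  0.23991644]
```

View pics/w1.png

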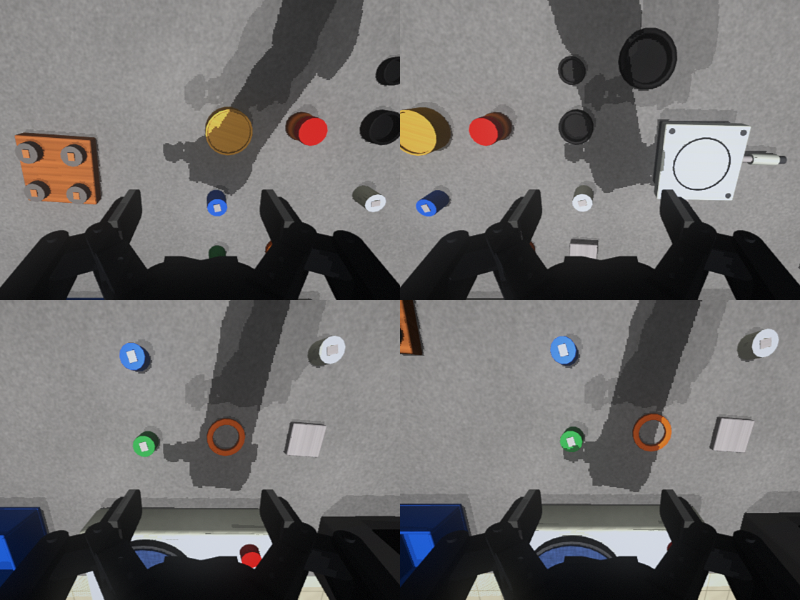

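View pics/w2.png

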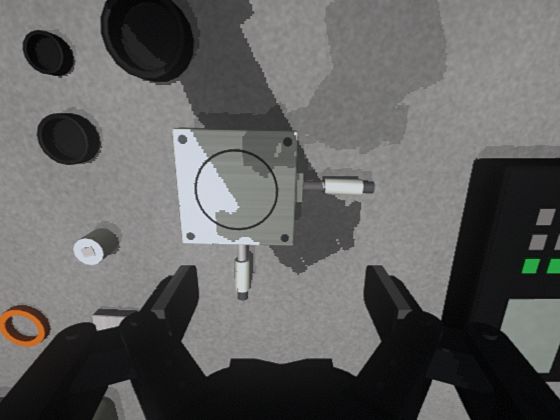

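w1 shows the riser with its recess at (229,131), the cup at (576,127), the collar at (226,437) and the green sample with its bright patch up at (144,446). w2 shows the stage circle around (236,189), with arm shadows across it. The green-sample crop confirms the metal face is up.

```bash
cat > m.py <<'E'
from h import *
RW=dict(riser=((15,90,40),(34,255,255)),green=((45,60,25),(85,255,255)),collar=((5,150,50),(20,255,255)),cup=((0,0,0),(180,255,46)))
def find(im,k,guess,R=60):
    "centre and ellipse of the blob of k nearest the guessed pixel"
    if k=="stage":
        g=cv2.cvtColor(im,cv2.COLOR_BGR2GRAY); m=cv2.adaptiveThreshold(g,255,cv2.ADAPTIVE_THRESH_MEAN_C,cv2.THRESH_BINARY_INV,9,14)
    elif k=="patch":
        h=cv2.cvtColor(im,cv2.COLOR_BGR2HSV); m=((h[...,1]<90)&(h[...,2]>60)).astype(np.uint8)*255
        disc=np.zeros_like(m)
        g=cv2.inRange(h,*map(np.array,RW["green"])); g=cv2.dilate(g,None,iterations=1)
        c=[c for c in cv2.findContours(g,0,1)[0] if cv2.contourArea(c)>100]; c=min(c,key=lambda c:np.linalg.norm(cen(c)-guess))
        cv2.drawContours(disc,[c],-1,255,-1); disc=cv2.erode(disc,None,iterations=4); m&=disc
    else: m=cv2.inRange(cv2.cvtColor(im,cv2.COLOR_BGR2HSV),*map(np.array,RW[k]))
    cs=cv2.findContours(m,cv2.RETR_EXTERNAL,cv2.CHAIN_APPROX_NONE)[0]
    out=[]
    for c in cs:
        if len(c)<8: continue
        (e,ax,a)=cv2.fitEllipse(cv2.convexHull(c)) if len(cv2.convexHull(c))>=5 else cv2.minAreaRect(c)
        if k=="stage" and not(30<min(ax) and max(ax)<140 and min(ax)/max(ax)>.75): continue
        if k!="stage" and cv2.contourArea(c)<20: continue
        hc=cen(cv2.convexHull(c)); out.append((np.linalg.norm(hc-guess),hc if k!="stage" else np.array(e),np.round(ax,1)))
    return min(out,key=lambda o:o[0])
E
python3 - <<'E'
from m import *
import pickle
D=pickle.load(open("D.pkl","rb"))
G=dict(riser=(.43,-.093,.015),cup=(.43,.132,.01),stage=(.435,.31,.05),collar=(.663,.016,.005),green=(.67,-.102,.015),patch=(.67,-.102,.03))
top=cv2.imread("pics/top0.png");sc=cv2.imread("pics/scene0.png")
for k,g in G.items():
    V=[(P,im) for (n,i),(P,im) in D.items() if n==("green" if k=="patch" else k)]
    V+= [(pose("top"),top),(pose("scene"),sc)] if k!="patch" else []
    r=[]
    for P,im in V:
        try: d,uv,ax=find(im,k,proj(P,g)); r.append(ray(P,uv)); print("  ",k,uv.round(1),ax,round(d,1),plane(P,uv,g[2])[:2].round(4))
        except Exception as e: print("  ",k,"none",e)
    for s in (r[:2],r): X,e=tri(s); print(k,X.round(4),round(e,4))
E
```

```text
riser [319.6 183.2] [66.8 67.3] 3.9 [ 0.4339 -0.0914]
   riser [242.4 183.5] [66.6 67.2] 3.6 [ 0.4338 -0.0935]
   riser [316.7 238.6] [30.3 31.3] 1.2 [ 0.4326 -0.0932]
   riser [243.  203.7] [32.6 33.5] 1.2 [ 0.4329 -0.0944]
riser [ 0.432  -0.0925  0.0227] 0.0
riser [ 0.4333 -0.0932  0.0162] 0.0016
   cup [247.8 177.1] [45.  49.4] 3.5 [0.4287 0.1355]
   cup [319.7 177.7] [48.4 49.5] 2.7 [0.429  0.1346]
   cup [212.5 242.4] [21.6 22.5] 1.5 [0.4274 0.1341]
   cup [340.4 176.7] [21.8 22.9] 0.3 [0.4303 0.1325]
cup [0.4296 0.1351 0.0064] 0.0001
cup [0.4286 0.1345 0.0075] 0.0012
   stage [235.7 189.2] [79.9 85.1] 40.5 [0.4718 0.3063]
   stage [232.6  34.9] [81.9 95.8] 141.2 [0.3459 0.2341]
   stage [129.  221.8] [36.3 37.1] 17.8 [0.4727 0.3064]
   stage [362.9 137.6] [30.1 32.7] 54.3 [0.3713 0.2087]
stage [0.406  0.3096 0.3066] 0.038
stage [0.4231 0.2582 0.1148] 0.078
   collar [315.8 191.5] [51.3 53.3] 1.6 [0.6629 0.0177]
   collar [246.4 191.3] [51.4 53.3] 1.2 [0.6629 0.0173]
   collar [264.6 135.6] [25.4 25.8] 0.8 [0.6629 0.0178]
   collar [333.1 283.2] [27.6 29.9] 0.2 [0.6634 0.0161]
collar [0.6625 0.0175 0.0067] 0.0
collar [0.6631 0.0173 0.0039] 0.0009
   green [240.4 195.2] [31.8 35.9] 1.5 [ 0.6716 -0.1018]
   green [316.5 194.7] [31.6 36.8] 1.8 [ 0.6713 -0.1006]
   green [318.5 130. ] [14.9 16.7] 0.5 [ 0.671  -0.1014]
   green [276.1 303.1] [17.7 22.4] 0.2 [ 0.6698 -0.1023]
green [ 0.6702 -0.1012  0.0195] 0.0001
green [ 0.6707 -0.1016  0.017 ] 0.001
   patch [239.  198.2] [11.8 16.8] 0.9 [ 0.6705 -0.1012]
   patch [317.9 197.9] [13.2 15.2] 1.0 [ 0.6705 -0.101 ]
patch [ 0.6703 -0.1011  0.0307] 0.0
patch [ 0.6703 -0.1011  0.0307] 0.0
```

```bash
cat >> m.py <<'E'
def fs(): return np.round(arm.read_ft_force(),1)
def go(x,y,z,q=DOWN,v=.12): arm.line_to([x,y,z],velocity=v,ori=q)
def pick(x,y,z,op,grip,q=DOWN,up=.24):
    arm.move_gripper(op); arm.movep([x,y,up],q); go(x,y,z+.03,q,.2); go(x,y,z,q,.05); f0=fs()
    arm.move_gripper(0.0,grip); arm.pause(.2)
    print("grip",arm.read_opening(),arm.read_finger_force(),"F",f0,fs(),"t",arm.read_time())
    go(x,y,z+.03,q,.08); go(x,y,up,q,.25); print("up",arm.read_opening(),arm.read_finger_force(),fs())
def settle(x,y,z,q=DOWN,n=8,df=2.5):
    "from 8 mm above the expected height, down in 1.5 mm steps until the table carries it"
    go(x,y,z+.008,q,.08); arm.pause(.2); f0=arm.read_ft_force()[2]
    for i in range(n):
        go(x,y,z+.008-.0015*(i+1),q,.03); arm.pause(.1); f=arm.read_ft_force()[2]-f0
        if f>df: break
    print("down z",round(arm.read_tool_pos()[2],4),"expected",round(z,4),"dF",round(f,1),"t",arm.read_time())
E
python3 - <<'E'
from m import *
import pickle
D=pickle.load(open("D.pkl","rb")); g=(.4722,.3063,.05); r=[]
for P,im in [D["stage",0],D["stage",1],D["cup",0],D["cup",1],(pose("top"),cv2.imread("pics/top0.png")),(pose("scene"),cv2.imread("pics/scene0.png"))]:
    d,uv,ax=find(im,"stage",proj(P,g)); print(uv.round(1),ax,d.round(1),plane(P,uv,.05).round(4))
    if d<8: r.append(ray(P,uv))
print(tri(r))
pick(.4326,-.0930,.074,1.0,60)
P=pose("wrist");cv2.imwrite("pics/w3.png",snapshot("wrist"))
E
```

```text
[235.7 189.2] [79.9 85.1] 0.4 [0.4718 0.3063 0.05  ]
[162. 248.] [35.9 43.5] 166.3 [0.5307 0.1546 0.05  ]
[422. 229.] [71.1 84.4] 0.2 [0.472  0.3063 0.05  ]
[500.4 230.4] [68.  87.4] 0.2 [0.4722 0.3062 0.05  ]
[129.  221.8] [36.3 37.1] 0.2 [0.4727 0.3064 0.05  ]
[362.9 137.6] [30.1 32.7] 64.0 [0.3713 0.2087 0.05  ]
(array([0.47229064, 0.30638737, 0.04967611]), np.float64(0.00047027782860090887))
grip 0.7527501449608669 64.9819028377533 F [ 0.4 -0.9  0.1] [-0.2  0.8  5.1] t 14.0167
up 0.750133433703811 67.03853845596313 [-0.2  0.  -4.6]
```

View pics/w3.png

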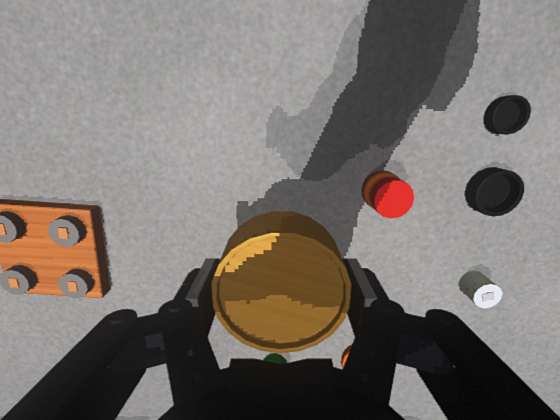

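The riser is held level between the pads (centre about (281,280)). The stage centre is at (0.472, 0.306) and its top is at z = 0.0497.

Run:
```python
from m import *
x,y=.4722,.3063
arm.movep([x,y,.24],DOWN); settle(x,y,.1240)
arm.move_gripper(1.0); arm.pause(.2); print(fs())
go(x,y,.26,v=.15); arm.movep([x-.01,y-.04,.26],DOWN); arm.pause(.15)
import pickle
D={}
for i,d in enumerate((-.04,.04)):
    arm.movep([x+.015,y+d,.28],DOWN); arm.pause(.15); P=pose("wrist"); D[i]=(P,snapshot("wrist"))
pickle.dump(D,open("D2.pkl","wb")); r=[]
for P,im in D.values():
    d,uv,ax=find(im,"riser",proj(P,(x,y,.07))); r.append(ray(P,uv)); print(uv,ax,plane(P,uv,.072))
print(tri(r),arm.read_time())
cv2.imwrite("pics/w4.png",D[0][1])
```

```text
down z 0.1249 expected 0.124 dF 5.2 t 20.225
[ 0.4 -0.8 -0.7]
[321.41275604 184.63789162] [69.  69.3] [0.4719209  0.30726613 0.072     ]
[241.93713668 183.09116308] [68.8 69.4] [0.47176044 0.30715286 0.072     ]
(array([0.47174375, 0.30720628, 0.07240908]), np.float64(7.718103058181729e-05)) 23.3333
```

View pics/w4.png

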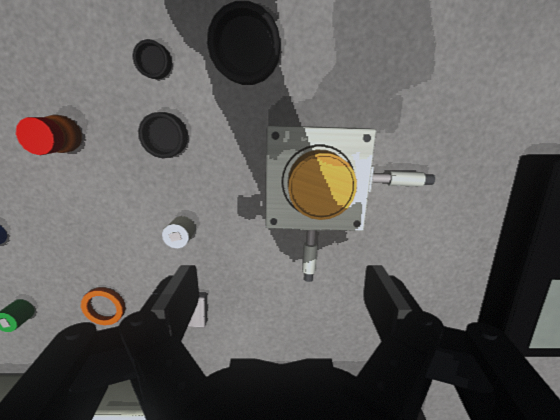

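The riser stands centred in the circle at (322,184), about 1 mm off. The cup is next.

Run:
```python
from m import *
pick(.4290,.1347,.078,.85,40)
cv2.imwrite("pics/w5.png",snapshot("wrist"))
x,y=.4720,.3070
arm.movep([x,y,.25],DOWN); settle(x,y,.1540,n=7)
```

```text
grip 0.5691158827379282 40.35807888954878 F [-1.1 -0.2  0.9] [-1.2  0.3  5.1] t 26.625
up 0.5685231642746607 41.44600477069616 [-0.7  0.1 -1.3]
down z 0.1549 expected 0.154 dF 2.6 t 31.8167
```

View pics/w5.png

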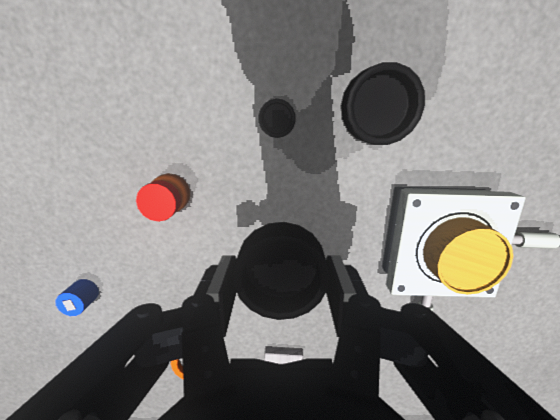

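The cup is held level (centre about (281,270)) and touched down at the expected height. I'll release it and check.

Run:
```python
from m import *
x,y=.4720,.3070
arm.move_gripper(.85); arm.pause(.25); print(fs()); go(x,y,.28,v=.15)
r=[]
for i,d in enumerate((-.04,.04)):
    arm.movep([x+.015,y+d,.28],DOWN); arm.pause(.15); P=pose("wrist"); im=snapshot("wrist")
    for k,z in(("cup",.09),("riser",.072)):
        d_,uv,ax=find(im,k,proj(P,(x,y,z))); print(k,uv,ax,plane(P,uv,z))
        if k=="cup": r.append(ray(P,uv))
print(tri(r),arm.read_time())
cv2.imwrite("pics/w6.png",cv2.resize(im[80:290,100:380],None,fx=2,fy=2))
```

```text
[0.2 0.7 0.4]
cup [323.41825067 188.72012235] [53.5 55.2] [0.47143536 0.30761904 0.09      ]
riser [320.43469287 184.68972944] [68.9 69.5] [0.47194387 0.30722953 0.072     ]
cup [240.74690196 186.21701961] [50.5 54.7] [0.47035684 0.30950522 0.09      ]
riser [240.90487166 183.22686189] [68.8 69.3] [0.47178167 0.3072095  0.072     ]
(array([0.47247203, 0.30856464, 0.08369381]), np.float64(0.0005467440502725325)) 34.5167
```

View pics/w6.png

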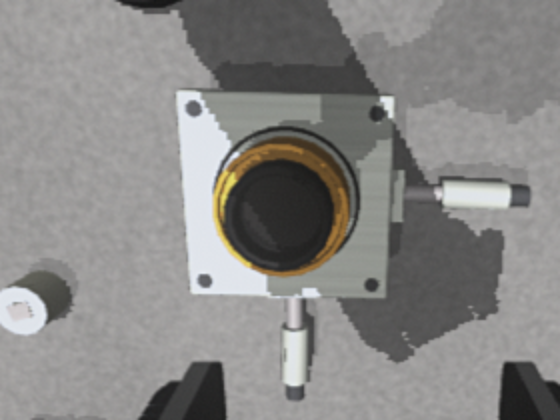

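The cup sits flat in the recess (crop centre (281,215)), near (0.472, 0.308). The green sample is next.

Run:
```python
from m import *
pick(.6704,-.1013,.0885,.7,30,up=.26)
x,y=.4720,.3076
arm.movep([.55,.1,.28],DOWN);arm.movep([x,y,.28],DOWN)
P=pose("wrist");cv2.imwrite("pics/w7.png",snapshot("wrist"))
settle(x,y,.0820+.0885,n=7)
```

```text
grip 0.3581382213463336 29.907803535461426 F [ 0.  -0.2 -0.2] [-0.1  0.5  2.6] t 38.7417
up 0.3610214011955597 29.723760187625885 [-0.1 -0.7 -1.6]
down z 0.171 expected 0.1705 dF 9.3 t 45.575
```

View pics/w7.png

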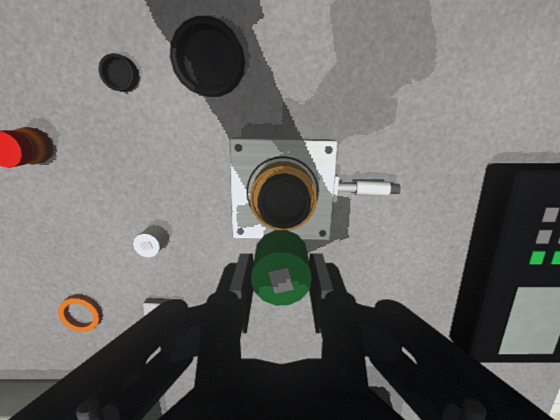

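The green sample is held upright with its patch up at (281,280), and it reached floor height. I'll release it and measure.

Run:
```python
from m import *
x,y=.4720,.3076
arm.move_gripper(.75); arm.pause(.25); print(fs()); go(x,y,.28,v=.15)
r=[]
for i,d in enumerate((-.04,.04)):
    arm.movep([x+.015,y+d,.29],DOWN); arm.pause(.15); P=pose("wrist"); im=snapshot("wrist")
    try:
        d_,uv,ax=find(im,"patch",proj(P,(x,y,.112))); r.append(ray(P,uv)); print(uv,ax,plane(P,uv,.112))
    except Exception as e: print(e)
if r: print(tri(r),arm.read_time())
cv2.imwrite("pics/w8.png",cv2.resize(im[80:290,100:380],None,fx=2,fy=2))
```

```text
[ 0.1  0.3 -1.5]
[325.53212851 193.13052209] [13.1 20. ] [0.47210405 0.30839058 0.112     ]
[237.0887574  191.43195266] [14.7 17. ] [0.47204089 0.30839871 0.112     ]
(array([0.47207861, 0.3083934 , 0.11197696]), np.float64(3.0559626185309324e-05)) 48.25
```

View pics/w8.png

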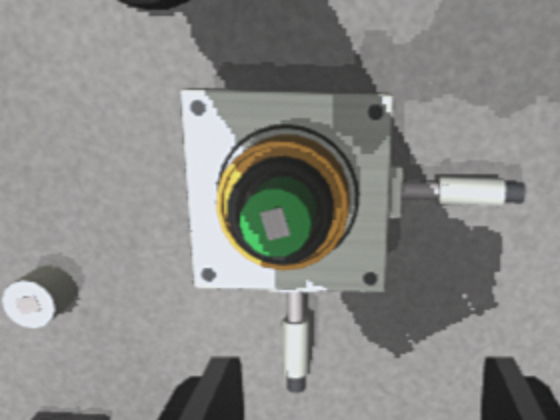

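The sample stands upright in the cup: patch at crop (274,224), top at z = 0.112. The collar is last.

Run:
```python
from m import *
pick(.6627,.0174,.0707,.85,40,up=.26)
x,y=.4720,.3077
arm.movep([.56,.15,.28],DOWN);arm.movep([x,y,.28],DOWN)
cv2.imwrite("pics/w9.png",snapshot("wrist"))
```

```text
grip 0.6559239385619141 41.90473146736622 F [ 1.  -0.1  0.2] [-0.9  0.2  6.1] t 52.1
up 0.6473598594682939 42.43006708100438 [-0.4 -0.1 -1.3]
```

View pics/w9.png

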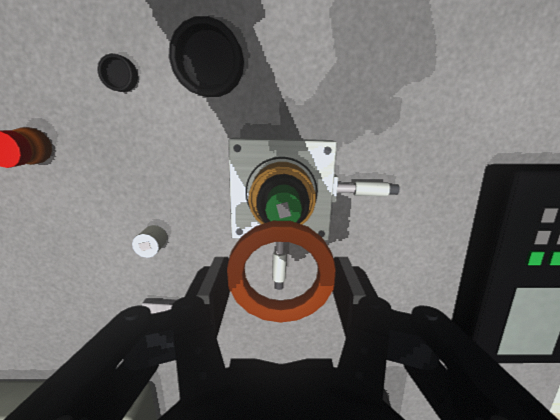

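The collar is held level (centre about (282,272)). I'll check its in-hand offset and correct it while lowering.

Run:
```python
from m import *
x,y=.4720,.3077
P=pose("wrist");im=snapshot("wrist"); zt=arm.read_tool_pos()[2]
d,uv,ax=find(im,"collar",np.array([282,272])); X=plane(P,uv,zt-.0707+.006); print(uv,ax,X)
off=np.array([.4721,.3084])-X[:2]; print(off)
off=np.clip(off,-.003,.003)
x+=off[0]; y+=off[1]
settle(x,y,.096+.0707,n=7)
p=arm.read_tool_pos()
cv2.imwrite("pics/s10.png",snapshot("scene")[90:240,330:500])
```

```text
[280.93180199 251.4570732 ] [114.8 153.6] [0.46055896 0.30587464 0.21523202]
[0.01154104 0.00252536]
down z 0.1677 expected 0.1667 dF 5.8 t 58.3917
```

My mask merged the collar with the brass behind it, so that correction was wrong by 2–3 mm. It still touched down at rim height. I'll lift 2 mm, go back to centre using a clean ellipse of the collar, and set it down again.

Run:
```python
from m import *
# in-hand offset from saved w9 (tool at .4720,.3077,.28): collar-only part of the mask (rows > 222)
c=camera_info("wrist");T=c["T_tool_cam"];R=Ro.from_quat(DOWN).as_matrix()
P=(c,R@T[:3,:3],R@T[:3,3]+np.array([.4720,.3077,.28]))
im=cv2.imread("pics/w9.png"); m=cv2.inRange(cv2.cvtColor(im,cv2.COLOR_BGR2HSV),(3,150,50),(14,255,255)); m[:222]=0
cs=max(cv2.findContours(m,0,cv2.CHAIN_APPROX_NONE)[0],key=cv2.contourArea); e=cv2.fitEllipse(cs); uv=np.array(e[0])
X=plane(P,uv,.28-.0707+.006); print(e,X)
off=np.array([.4721,.3084])-X[:2]; print("off",off)
off=np.clip(off,-.0015,.0015)
p=np.array(arm.read_tool_pos()); go(p[0],p[1],p[2]+.002,v=.02)
x,y=.4720+off[0],.3077+off[1]
go(x,y,p[2]+.002,v=.02); print("F",fs(),arm.read_wrist_torque())
for i in range(4):
    go(x,y,p[2]+.0015-.001*i,v=.02); arm.pause(.1); print(arm.read_tool_pos()[2],fs())
    if arm.read_ft_force()[2]>2: break
arm.move_gripper(.9); arm.pause(.3); print(fs()); go(x,y,.28,v=.12)
for i,d in enumerate((-.04,.04)):
    arm.movep([x+.015,y+d,.29],DOWN); arm.pause(.15); P=pose("wrist"); im=snapshot("wrist")
    d_,uv,ax=find(im,"patch",proj(P,(x,y,.112))); print("patch",uv,plane(P,uv,.112))
    d_,uv,ax=find(im,"collar",proj(P,(x,y,.103))); print("collar",uv,ax,plane(P,uv,.103))
cv2.imwrite("pics/w11.png",cv2.resize(im[80:290,100:380],None,fx=2.5,fy=2.5)); print(arm.read_time())
```

```text
((281.09716796875, 271.82159423828125), (98.88387298583984, 107.25732421875), 83.8896484375) [0.47049635 0.30855615 0.2153    ]
off [ 0.00160365 -0.00015615]
F [-0.4 -0.1 -0.4] [ 0.00027449  0.00389866 -0.01919542]
0.16919464590558841 [ 0.3 -0.5 -0.6]
0.1682017506649248 [ 0.2 -0.3 -1. ]
0.16771463087781852 [-1.8 -0.7  4.6]
[0.2 0.3 0.1]
patch [325.55755756 191.5015015 ] [0.47236601 0.30838859 0.112     ]
collar [321.33251922 185.27132519] [66.9 71.7] [0.46891988 0.30571441 0.103     ]
patch [237.20891365 189.94150418] [0.47223285 0.30848868 0.112     ]
collar [240.56451851 185.13119992] [64.1 69.4] [0.47007956 0.31034608 0.103     ]
62.9333
```

View pics/w11.png

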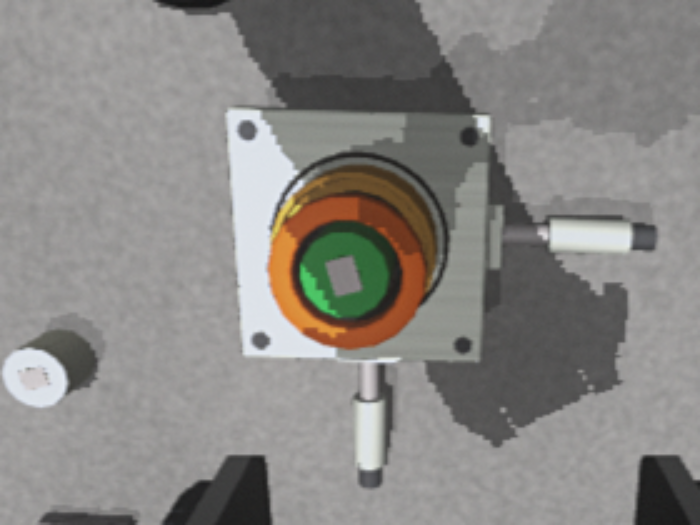

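The collar (crop centre (348,271)) lies flat and concentric around the sample (patch (344,276)). It touched down at rim height and the gripper is clear, so I'm handing the job in.

Run:
```python
from m import *
print(ticket.finish_job())
```

```text
the job is handed in; nothing more can be done
None
```

The holder is built in order (riser, cup, green sample, collar), each part checked in the wrist camera after release, and the job was handed in at about 63 s of the 120 s; no verdict was returned.

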